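# Load two pressing bases with coupon stacks

## Robot

A 6-joint arm with a two-finger parallel gripper is mounted at the origin on a cart in front of the work surface, level with it; the furniture and walls round the work are solid. World frame = base frame: x ahead of the robot, y to its left, z up, the work surface at z = 0. Lengths are in mm, angles in degrees, forces in N, time in s.
With the tool pointing down it reaches from about 300 to 850 mm from the base axis. Payload 4.2 kg.
Tool frame: the origin (TCP) lies at the centre of the arm's flange, where the gripper is bolted on; the fingertips stand 191 mm ahead of it and the grasp point (between the pads) lies 172 mm ahead of it; y points along the fingers, x is the direction in which the jaws open and shut, and the axes are right-handed (so a half turn about y gives the same grasp; the last joint's range is limited). The gripper opens to 91 mm and grips with 3 to 60 N. Pads are 32 mm wide; open, the fingers measure 118 mm over their backs; the gripper's body (76 mm by 178 mm) begins 60 mm behind the grasp point.
Start: joints at [66.005, 18.312, 89.639, -0, 72.044, -1.146], TCP at [223.276, 529.878, 404.776] pointing down, gripper open.
Joint ranges: [-177.97, 177.97], [-48.28, 115.42], [12.27, 149.76], [-77.06, 257.06], [2.81, 150.46], [-146.56, 146.56]. Speed limits (degrees/s): [147.25, 147.25, 180, 180, 180, 180].

## Interface

Orientations are given as [roll, pitch, yaw] about the fixed x, y, z axes, in that order (R = Rz(yaw) Ry(pitch) Rx(roll)).
In Python, from workcell import env gives the robot as it stands.
- The arm moves only by the tool carry_out, never from a script. Its argument "increments" is a list of rows, each a list of 3 entries, a list of its own where there are three numbers: the turn, a rotation vector about the tool's x, y, z in rad, then the shift along the tool's x, y, z in mm, then the closure, from 0 (fully open) to 1 (shut). In form: [[[wx, wy, wz], [dx, dy, dz], claw], ...]. A call has 1 to 10 rows; each row is the pose to reach, as a shift and turn from the pose commanded when the call began, along the tool's axes at that moment; what a row does not reach only later rows make up. A row lasts 1/12 s, in which the tool goes at most 41.7 mm and 7.16 degrees, less where a joint would pass 70% of its speed; a pose out of reach is approached as far as the arm can. A call with a gripper value outside its range is refused whole. The fingers move at their own pace and stop on an object; "force" is the grip in N (left out, the last holds). Time passes only in rows, so rows that repeat a pose let the fingers close. It gives the time, the measured TCP pose, the force and the opening at its end, in the units of the state.
- env.state(): the state, without advancing time (a new reading comes with each control period).
- env.grab_frame(name): name is "scene" or "top" or "wrist"; returns a dict with "frame" (480x640x3 uint8, blue, green, red), "z_map" (480x640 float32, mm along the optical axis (not along the pixel's ray), 0 where there is no reading), "camera_matrix" (3x3 intrinsics, pixels), "rvec" (rotation vector, rad) and "tvec" (3), from world to camera coordinates, as OpenCV has them; the wrist camera has in their place "hand_eye" (4x4, takes a point from camera to tool coordinates, whose origin is the TCP and whose axes are the tool frame's). Camera axes: x right, y down, z forward; pixel columns grow to the right and rows downward; lengths in mm; the calibration is good to about 2 mm. A picture is of the moment at which its call begins: read the wrist's pose just before it.
- env.job_done(): hands the job in, once; it reports no verdict.
The state is a dict: "time_s": time; "qpos": joint angles; "qvel": joint speeds; "effort": joint torques, N m; "ee_pos": TCP position; "ee_rot": TCP orientation; "force": force on the tool from outside, world axes, zero at the start; "torque": the same for the moment, N m; "gripper_width": finger opening in mm.
Only numpy, scipy, OpenCV 4.12 (cv2) and the standard library are available. Lean on these libraries where they do the work, as an engineer would, in place of code of your own. Each camera call takes 0.05 s, during which the arm holds its last target. There are 200 camera calls.

## Task

Build the two pressing stacks, each layer centred and squared up on the one below with long sides parallel. On the base with blue ends: the black carbon coupons, then the blue plate, then the cream two-bore block on top; on the base with yellow ends: the white cards, then the yellow plate. Leave the green sanding block, the small black rubber block and the half-round former where they are.

Things in the scene. Friction and masses are not known exactly. Their poses are not given: they have to be found in the camera images.
- base_blue: Fixed pressing base on the bench top: flat dark grey steel plate 130 (own x) x 80 (y) x 10 (z) mm, both short ends painted blue as 15 mm bands flush with the top. Origin at the centre of its underside, so its flat top is 10 mm above the origin. z is up. Half a turn makes no difference.
- base_yellow: Fixed pressing base on the bench top: flat dark grey steel plate 130 (own x) x 80 (y) x 10 (z) mm, both short ends painted yellow as 15 mm bands flush with the top. Origin at the centre of its underside, so its flat top is 10 mm above the origin. z is up. Half a turn makes no difference.
- carbon_coupons: Loose taped stack of black carbon coupons, handled as one solid block 88 (own x) x 54 (y) x 18 (z) mm, with a cream tape band round it. Origin at the centre of its underside, z up. Grasp across its 54 mm width (along its y).
- white_cards: Loose stack of white backed cards, handled as one solid block, about 91 (own x) x 59 (y) x 19 (z) mm with ragged edges and a black layer or two between the white ones; its firm core, on which fingers close, is 86 x 47 mm. Origin at the centre of its underside, z up; flat top. Grasp across its width (along its y).
- plate_blue: Loose flat blue painted steel pressure plate, 84 (own x) x 52 (y) x 10 (z) mm, with two small tapped-hole marks. Origin at the centre of its underside, z up, flat top 10 mm above. Grasp across its 52 mm width (along its y). Half a turn makes no difference.
- plate_yellow: Loose flat yellow painted steel pressure plate, 84 (own x) x 52 (y) x 10 (z) mm, with two small tapped-hole marks. Origin at the centre of its underside, z up, flat top 10 mm above. Grasp across its 52 mm width (along its y). Half a turn makes no difference.
- forming_block: Loose cream forming block with two bores, 40 (own x) x 66 (own y, the long side) x 28 (z) mm. Origin at the centre of its underside, z up. Grasp across its 40 mm width (along its x).
- green_block: Bystander, loose: small dark green sanding block 41 (own x) x 20 (y) x 12 (z) mm, origin at the centre of its underside. Not part of the job.
- black_block: Bystander, loose: small black rubber finishing block 38 (own x) x 24 (y) x 12 (z) mm, origin at the centre of its underside. Not part of the job.
- round_former: Bystander, loose: half-round cream former 34 (own x) x 72 (y) x 37 (z) mm standing on its flat side, origin at the centre of its underside. Not part of the job.

How it is judged (in metres and radians):
At the end, for the whole second after the job is handed in: Blue base: coupons, blue plate, cream block; yellow base: white cards, yellow plate, bottom up. Each layer rests flat on the one below (height within 3 mm, tilt under 0.08 rad), centres within 14 mm, long sides within 0.2 rad. All released, at rest (horizontal distance between carbon_coupons and base_blue below 0.014 m and z of carbon_coupons in the frame of base_blue between 0.007 and 0.013 m and angle between the x axis of carbon_coupons and the x axis of base_blue, either way round below 0.2 rad and angle between each of carbon_coupons, plate_blue, forming_block, white_cards, plate_yellow's own z axis and vertical below 0.08 rad and horizontal distance between plate_blue and carbon_coupons below 0.014 m and z of plate_blue in the frame of carbon_coupons between 0.015 and 0.021 m and angle between the x axis of plate_blue and the x axis of carbon_coupons, either way round below 0.2 rad and horizontal distance between forming_block and plate_blue below 0.014 m and z of forming_block in the frame of plate_blue between 0.007 and 0.013 m and angle between the y axis of forming_block and the x axis of plate_blue, either way round below 0.2 rad and horizontal distance between white_cards and base_yellow below 0.014 m and z of white_cards in the frame of base_yellow between 0.007 and 0.013 m and angle between the x axis of white_cards and the x axis of base_yellow, either way round below 0.2 rad and horizontal distance between plate_yellow and white_cards below 0.014 m and z of plate_yellow in the frame of white_cards between 0.016 and 0.022 m and angle between the x axis of plate_yellow and the x axis of white_cards, either way round below 0.2 rad and linear speed of each of carbon_coupons, white_cards, plate_blue, plate_yellow, forming_block below 0.01 m/s and angular speed of each of carbon_coupons, white_cards, plate_blue, plate_yellow, forming_block below 0.1 rad/s); the robot touches nothing.
It fails at once if a bystander (green sanding block, black rubber block or half-round former) is shifted by more than 15 mm (distance of any of green_block, black_block, round_former from where it was at the start of the episode above 0.015 m).
It also fails if it takes over 106 s, if anything falls off the work surface, if the arm or the gripper's body presses on something with over 40 N, if the wrist force passes 120 N, or if a joint passes its speed limit or range.

## Working session

There is one attempt and no reset: what is moved stays moved. The work goes in short steps, Python scripts to look and compute and a tool call to move; the robot and the scene stay as the last step left them, time stands still between calls to the robot, and variables do not carry over. Pictures are saved under pics/ and viewed, about 12 in all and at most 16, crops included, and the job is handed in when it is done.

Besides the shell and the picture viewer there is one more tool, called after "Emit:" as name(argument=value, ...) on one line, values as JSON. carry_out: Moves the arm, as the interface text tells. Its arguments: {"type":"object","properties":{"increments":{"type":"array","items":{"type":"array"}},"force":{"type":"number"}},"required":["increments"]}

```bash
ls; mkdir -p pics
cat > h.py <<'E'
import numpy as np, cv2
from workcell import env
from scipy.spatial.transform import Rotation as R
def cloud(name):
    s=env.state(); f=env.grab_frame(name); K=np.array(f["camera_matrix"]); z=f["z_map"].astype(float)
    v,u=np.mgrid[:480,:640]
    p=np.stack([(u-K[0,2])/K[0,0]*z,(v-K[1,2])/K[1,1]*z,z],-1)
    if "hand_eye" in f:
        H=np.array(f["hand_eye"]); p=p@H[:3,:3].T+H[:3,3]
        Rt=R.from_euler('xyz',s["ee_rot"],degrees=True).as_matrix(); p=p@Rt.T+np.array(s["ee_pos"])
    else:
        Rc=cv2.Rodrigues(np.array(f["rvec"],float))[0]; p=(p-np.array(f["tvec"]).ravel())@Rc
    p[z<=0]=np.nan
    return f["frame"],p
E
python3 - <<'E'
from h import *
print(env.state())
for n in("top","scene"):
    f,p=cloud(n); cv2.imwrite(f"pics/{n}1.png",f); np.save(f"{n}1.npy",p); print(n,p[240,320],p[100,100],p[400,500])
E
```

```text
pics
{'time_s': 0.0, 'qpos': array([ 6.60036696e+01,  1.83487591e+01,  8.97046585e+01, -5.71367116e-04,
        7.20443340e+01, -1.14571038e+00]), 'qvel': array([-0.10018831, -0.08150694,  0.0650083 ,  0.01921294,  0.0731917 ,
       -0.03555776]), 'effort': array([-1.33685598e-04, -4.12467813e+01, -2.31973135e+01,  7.30082486e-02,
        4.58428427e-02, -1.61685452e-04]), 'ee_pos': array([223.21813385, 529.71707968, 403.96074013]), 'ee_rot': array([-89.99858858,   0.09774285,  67.14955783]), 'force': array([-0.72766811, -0.11049752,  0.22065516]), 'torque': array([-0.02524183,  0.04969336,  0.02944613]), 'gripper_width': 91.30443437283247}
top [522.12620012  94.58068241  -2.74662565] [1220.55928465 1016.08535586 -884.85992746] [ -37.16932086 -585.19808817 -895.95393502]
scene [618.75573932 116.90290709   1.39395785] [ 939.01269903 1254.20155488  133.34558785] [ 364.30091804 -301.78116382    1.70957526]
```

View pics/top1.png

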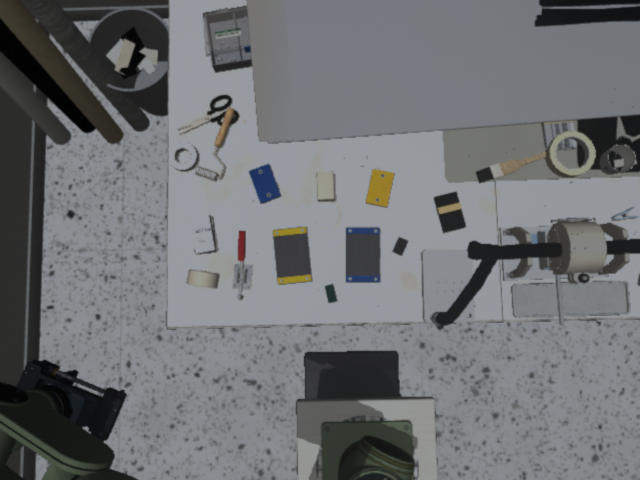

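View pics/scene1.png

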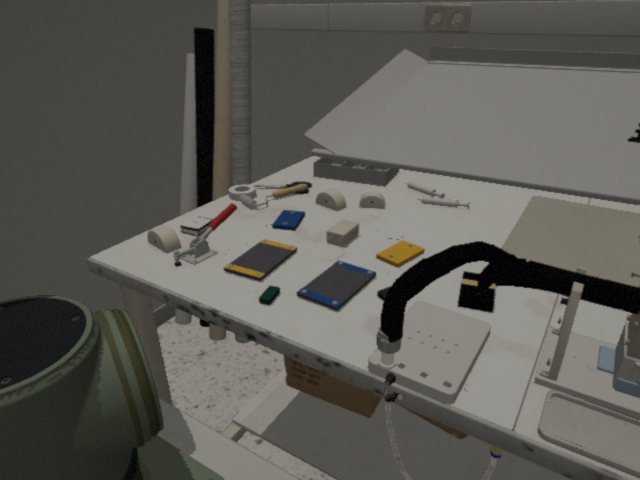

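Run:
```python
from h import *
f=cv2.imread("pics/top1.png"); p=np.load("top1.npy")
cv2.imwrite("pics/top_c.png",cv2.resize(f[140:310,170:480],None,fx=2.58,fy=2.58,interpolation=cv2.INTER_CUBIC))
cv2.imwrite("pics/scene_c.png",cv2.resize(cv2.imread("pics/scene1.png")[160:320,130:420],None,fx=2.7,fy=2.7,interpolation=cv2.INTER_CUBIC))
for u,v in [(292,255),(363,255),(265,184),(326,186),(380,188),(450,212),(205,235),(203,278),(331,293),(400,246),(300,130),(440,130),(440,60),(242,280),(460,285),(478,250),(225,40)]: print((u,v),np.round(p[v,u]))
q=np.load("scene1.npy")
for u,v in [(204,222),(330,198),(372,200),(164,236)]: print((u,v),np.round(q[v,u]))
```

```text
(292, 255) [487. 161.   9.]
(363, 255) [483.  -6.  10.]
(265, 184) [659. 223.   8.]
(326, 186) [646.  77.  26.]
(380, 188) [642. -51.   9.]
(450, 212) [ 579. -212.   17.]
(205, 235) [538. 364.  19.]
(203, 278) [437. 365.  33.]
(331, 293) [396.  71.  14.]
(400, 246) [502. -92.  16.]
(300, 130) [742. 130. 155.]
(440, 130) [ 737. -169.  149.]
(440, 60) [ 879. -169.  177.]
(242, 280) [430. 276.  30.]
(460, 285) [ 408. -227.   18.]
(478, 250) [ 480. -243.  122.]
(225, 40) [980. 302.  90.]
(204, 222) [531. 354.  20.]
(330, 198) [769. 184.  29.]
(372, 200) [828. 104.  21.]
(164, 236) [424. 354.  32.]
```

View pics/top_c.png

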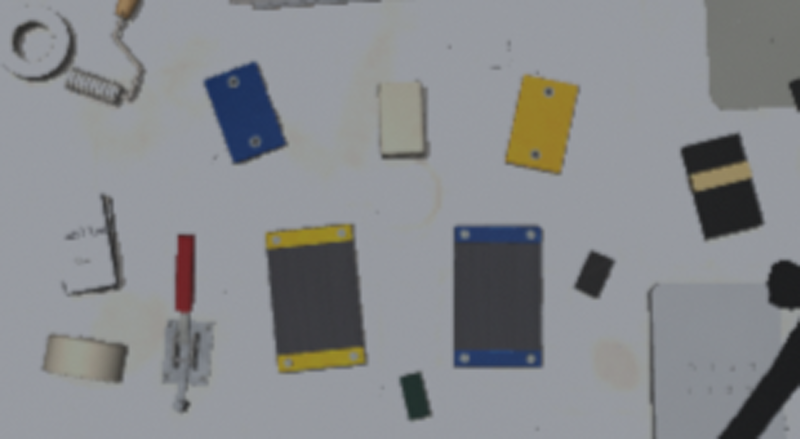

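View pics/scene_c.png

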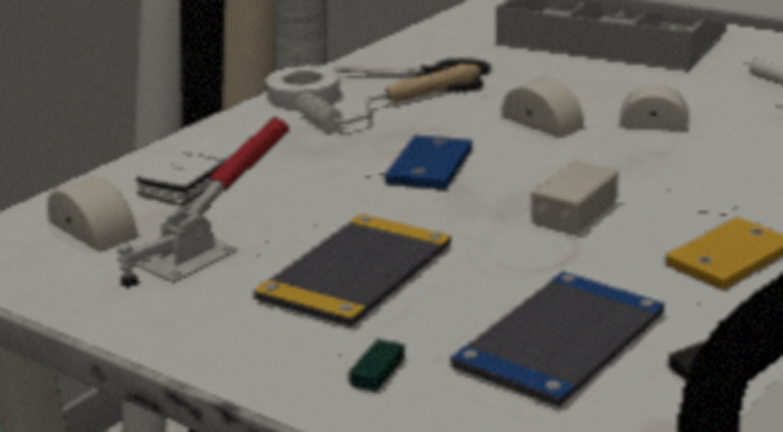

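Run:
```python
from h import *
f=cv2.imread("pics/top1.png"); p=np.load("top1.npy"); hsv=cv2.cvtColor(f,cv2.COLOR_BGR2HSV)
def rect(name,win,m):
    u0,u1,v0,v1=win; mm=np.zeros(f.shape[:2],bool); mm[v0:v1,u0:u1]=m[v0:v1,u0:u1]
    n,l,st,_=cv2.connectedComponentsWithStats(mm.astype(np.uint8)); k=1+np.argmax(st[1:,4]); mm=l==k
    # use pixel rect corners mapped at median height
    q=p[mm]; z=np.nanmedian(q[:,2]); r=cv2.minAreaRect(q[~np.isnan(q[:,0]),:2].astype(np.float32))
    (c,(w,h),a)=r
    if w<h: a+=90
    print(name,np.round(c,1),np.round((w,h),1),"long ax deg",round((a+90)%180-90,1),"z",round(z,1),mm.sum())
H,S,V=[hsv[...,i] for i in range(3)]
dark=V<100
rect("bblue",(335,390,215,290),dark|(S>120)); rect("byel",(265,320,215,290),dark|(S>90))
rect("pblue",(240,290,155,210),S>120); rect("pyel",(360,400,160,215),S>120)
rect("coup",(430,470,185,235),(V<90)|(S>70)); 
up=p[...,2]>12
rect("form",(310,340,165,208),up&(p[...,2]>14)); rect("cards",(185,222,205,260),up); rect("former",(180,225,262,295),p[...,2]>14)
rect("green",(320,342,280,308),V<90);rect("black",(388,412,232,258),V<90)
g=env.grab_frame("wrist"); print(np.round(g["hand_eye"],2))
for u in range(250,450,30):
    col=p[100:160,u]; k=np.where(col[:,2]>80)[0]; print(u,np.round(col[k[-1]]) if len(k) else None)
sub=p[205:300,228:262]; sub=sub[sub[...,2]>20]; print("clamp",np.round(np.nanmin(sub,0)),np.round(np.nanmax(sub,0)))
for v in range(170,300,15): print(v,np.round(p[v,200:260:6,2]).astype(int), np.round(p[v,430:560:10,2]))
```

```text
bblue [484.9  -4.9] [ 78.2 125.6] long ax deg -1.6 z 9.9 1764
byel [487.1 162.1] [128.6  81.1] long ax deg 4.6 z 9.9 1809
pblue [660.6 224.1] [82.5 49.7] long ax deg 18.0 z 10.0 652
pyel [642.7 -49.9] [50.5 83.3] long ax deg -13.6 z 10.1 695
coup [ 581.1 -211.6] [88.5 53.7] long ax deg 12.3 z 17.6 863
form [647.6  78.5] [39.9 67.4] long ax deg -0.9 z 27.6 482
cards [540.7 370.3] [87.4 49.9] long ax deg 8.7 z 17.8 754
former [436.1 371.7] [68.3 33.6] long ax deg 79.3 z 32.4 422
green [395.9  73.1] [39.5 19.2] long ax deg 12.5 z 11.8 142
black [502.7 -93.2] [22.3 37.7] long ax deg -25.5 z 12.0 157
[[ 1.    0.   -0.   -1.25]
 [ 0.   -0.23  0.97 19.91]
 [ 0.   -0.97 -0.23 65.85]
 [ 0.    0.    0.    1.  ]]
250 None
280 [719. 173. 149.]
310 [723. 109. 146.]
340 [725.  45. 149.]
370 [729. -19. 152.]
400 [732. -83. 149.]
430 [ 736. -148.  146.]
clamp [387. 261.  20.] [540. 290.  80.]
170 [22 15  0  1  2 -1  6  1  2  9] [ 2. -3.  0.  4.  5.  7.  6. 10.  9. -0. -1.  5. -2.]
185 [-1 -3  5  1 -1 -4  0 -4  0  8] [-2.  1.  2. -0. -2. -2. -2. -5.  1.  3. -3. -3.  1.]
200 [ 4  2  4 -1 -1  1  0  1  3  1] [-1. 16. 17.  1. -0.  3. -1.  7. -2. -4.  3. -1.  0.]
215 [ 0 18  3  3  0 -1  3  2  2  2] [-1. 15. 14. 15.  3.  3.  0. -5. -0. -2. -1. -1. nan]
230 [19 21 12  2 -1 -3 -2  0 -1 -1] [  3.   2.  17.  -3.  -2.  -0.  -1.   9.  35. 101.  13.   6.  82.]
245 [16 19 20  1  5  1  1 66  1  0] [  2.  -0.  -4.   4.  90. 124. 129.  -0. 127. 127. 127. 129. 131.]
260 [-2 -2  2  0 -5  0  1 56 -1  3] [ 18.  18.  21.  13.  16.  -1. 154.   1.  13.   7. 130.  20.  69.]
275 [39 39 27 12  4  6 -1 19  1 -2] [ 17.  19.  15.  19.  17. 168.  -2.   3.  26.  76.   8.  14.   6.]
290 [-1  2 -3  4  1 -3  3 18  1  1] [ 16.  16.  21.  16. 163.  -3.   3.   4.  -1.   6.   2.   5.  -5.]
```

```bash
cat > plan.py <<'E'
import numpy as np
def plan(start,*wps):
    """poses (x,y,tip z,yaw deg); TCP z = tip+191; prints the increment of each from start"""
    x,y,z,a=start; c,s=np.cos(np.radians(a)),np.sin(np.radians(a))
    for w in wps:
        d=np.array(w[:3])-[x,y,z]
        print(w,"-> wy %.3f  shift [%.1f, %.1f, %.1f]"%(-np.radians(w[3]-a),d[0]*c+d[1]*s,-d[2],-d[0]*s+d[1]*c))
E
python3 - <<'E'
from plan import plan
plan((223.276,529.878,404.776-191,67.151),(545,371,120,98.7))
E
```

```text
(545, 371, 120, 98.7) -> wy -0.551  shift [-21.5, 93.8, -358.2]
```

Emit:
carry_out(increments=[[[0,-0.551,0],[-21.5,93.8,-358.2],0],[[0,-0.551,0],[-21.5,93.8,-358.2],0],[[0,-0.551,0],[-21.5,93.8,-358.2],0],[[0,-0.551,0],[-21.5,93.8,-358.2],0],[[0,-0.551,0],[-21.5,93.8,-358.2],0],[[0,-0.551,0],[-21.5,93.8,-358.2],0],[[0,-0.551,0],[-21.5,93.8,-358.2],0],[[0,-0.551,0],[-21.5,93.8,-358.2],0],[[0,-0.551,0],[-21.5,93.8,-358.2],0],[[0,-0.551,0],[-21.5,93.8,-358.2],0]], force=25)

```text
time_s: 0.98
ee_pos: [549.7, 367.5, 308.1]
ee_rot: [-90.0, 0.2, 98.5]
force: [-0.2, 0.2, -0.4]
gripper_width: 91.0
```

```bash
cat > look.py <<'E'
from h import *
import sys
def look(n):
    f,p=cloud("wrist"); cv2.imwrite(f"pics/{n}.png",f); np.save(f"{n}.npy",p); s=env.state()
    print(s["time_s"],np.round(s["ee_pos"],1),np.round(s["ee_rot"],2),np.round(s["qpos"]),s["gripper_width"]); return f,p
if __name__=="__main__":
    look(sys.argv[1])
E
python3 look.py w1
```

```text
1.0333 [548.2 368.4 308.6] [-89.9    0.11  98.45] [ 33.  30.  85.  -0.  65. -66.] 91.594111537448
```

View pics/w1.png

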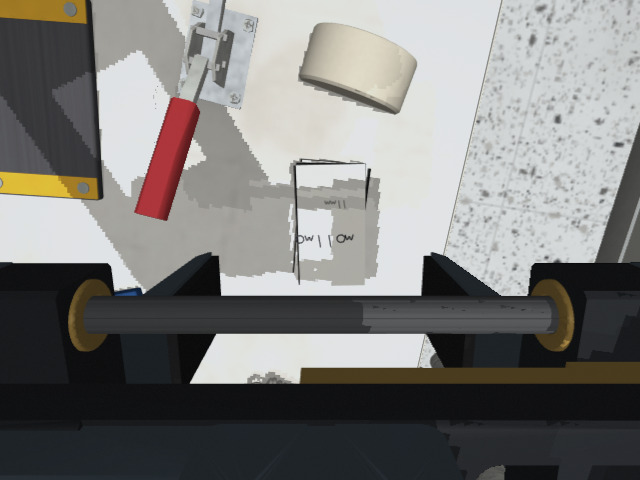

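Run:
```python
from h import *
p=np.load("w1.npy"); q=p[150:292,280:400].reshape(-1,3); q=q[(q[:,2]>11)&(q[:,2]<30)]
r=cv2.minAreaRect(q[:,:2].astype(np.float32)); print(r,len(q),np.median(q[:,2])); print(np.percentile(q,[1,50,99],axis=0))
for v in range(150,300,15): print(v,np.round(p[v,280:400:12,2]).astype(int))
h=p[90:220,130:205].reshape(-1,3);h=h[h[:,2]>40];print("handle",np.percentile(h,[1,50,99],axis=0)); print(np.round(p[[165,280],[330,330]]))
```

```text
((539.370361328125, 370.67755126953125), (87.04402160644531, 48.99160385131836), 9.194042205810547) 8492 18.236106084457504
[[495.98742642 343.25338333  14.47403413]
 [536.66389355 370.63828048  18.23610608]
 [581.96110276 398.07108466  19.81544141]]
150 [-1  0  0 -1  0  0  0  0  0  0]
165 [ 0  1 17 18 19 19 17 19  0  0]
180 [ 0  1 17 18 18 19 18 18 -1  2]
195 [ 0  0 19 19 17 18 19 18  1  0]
210 [ 0  1 18 17 19 18 17 18  1  1]
225 [ 1 -1 18 17 18 18 19 18 -1  1]
240 [-1 -1 17 19 18 18 19 19  0  0]
255 [-1  0 19 18 18 19 18 17  0  1]
270 [-1  0 19 18 19 19 17 17  0  1]
285 [-1  1 18 19 18 18 18  1 -1  1]
handle [[467.26645744 263.03994936  44.0858828 ]
 [504.11810537 274.67322438  64.42552194]
 [536.08119863 282.53582051  77.2510132 ]]
[[498. 365.  18.]
 [578. 377.  19.]]
```

Run:
```python
from plan import plan
plan((545,371,120,98.7),(555.3,373.1,60,99),(555.3,373.1,6,99))
g=(555.3,373.1,6,99)
plan(g,(555.3,373.1,110,99))
plan((555.3,373.1,110,99),(503,163.3,110,94.6),(503,163.3,16.5,94.6))
```

```text
(555.3, 373.1, 60, 99) -> wy -0.005  shift [0.5, 60.0, -10.5]
(555.3, 373.1, 6, 99) -> wy -0.005  shift [0.5, 114.0, -10.5]
(555.3, 373.1, 110, 99) -> wy -0.000  shift [0.0, -104.0, -0.0]
(503, 163.3, 110, 94.6) -> wy 0.077  shift [-199.0, -0.0, 84.5]
(503, 163.3, 16.5, 94.6) -> wy 0.077  shift [-199.0, 93.5, 84.5]
```

Emit:
carry_out(increments=[[[0,-0.005,0],[0.5,40,-10.5],0],[[0,-0.005,0],[0.5,65,-10.5],0],[[0,-0.005,0],[0.5,90,-10.5],0],[[0,-0.005,0],[0.5,105,-10.5],0],[[0,-0.005,0],[0.5,114,-10.5],0],[[0,-0.005,0],[0.5,114,-10.5],0],[[0,-0.005,0],[0.5,114,-10.5],0]])

```text
time_s: 1.62
ee_pos: [555.0, 373.7, 197.5]
ee_rot: [-90.0, -0.0, 99.0]
force: [0.1, 0.2, 0.2]
gripper_width: 91.5
```

Emit:
carry_out(increments=[[[0,0,0],[0,0,0],1],[[0,0,0],[0,0,0],1],[[0,0,0],[0,0,0],1],[[0,0,0],[0,0,0],1],[[0,0,0],[0,0,0],1],[[0,0,0],[0,0,0],1],[[0,0,0],[0,0,0],1],[[0,0,0],[0,0,0],1]])

```text
time_s: 2.28
ee_pos: [555.4, 373.2, 197.2]
ee_rot: [-90.0, -0.0, 99.0]
force: [0.5, 0.2, 1.4]
gripper_width: 47.4
```

Emit:
carry_out(increments=[[[0,0,0],[0,-15,0],1],[[0,0,0],[0,-40,0],1],[[0,0,0],[0,-70,0],1],[[0,0,0],[0,-95,0],1],[[0,0,0],[0,-104,0],1],[[0,0,0],[0,-104,0],1]])

```text
time_s: 2.78
ee_pos: [555.8, 373.3, 303.6]
ee_rot: [-90.3, -0.1, 99.0]
force: [0.4, -0.1, -1.4]
gripper_width: 47.7
```

Emit:
carry_out(increments=[[[0,0.02,0],[-30,0,12],1],[[0,0.04,0],[-65,0,27],1],[[0,0.06,0],[-100,0,42],1],[[0,0.077,0],[-135,0,57],1],[[0,0.077,0],[-170,0,72],1],[[0,0.077,0],[-190,0,81],1],[[0,0.077,0],[-199,0,84.5],1],[[0,0.077,0],[-199,30,84.5],1],[[0,0.077,0],[-199,55,84.5],1],[[0,0.077,0],[-199,60,84.5],1]])

```text
time_s: 3.62
ee_pos: [501.4, 162.9, 236.5]
ee_rot: [-89.5, 0.1, 94.6]
force: [-0.2, -0.5, -0.7]
gripper_width: 47.5
```

Emit:
carry_out(increments=[[[0,0,0],[0,12,0],1],[[0,0,0],[0,24,0],1],[[0,0,0],[0,31,0],1],[[0,0,0],[0,33,0],1],[[0,0,0],[0,33,0],1],[[0,0,0],[0,33,0],1]])

```text
time_s: 4.12
ee_pos: [503.3, 163.7, 208.2]
ee_rot: [-90.0, -0.0, 94.6]
force: [0.5, -0.3, -0.6]
gripper_width: 47.7
```

Emit:
carry_out(increments=[[[0,0,0],[0,1,0],1],[[0,0,0],[0,1,0],1],[[0,0,0],[0,1,0],0],[[0,0,0],[0,1,0],0],[[0,0,0],[0,1,0],0],[[0,0,0],[0,1,0],0],[[0,0,0],[0,1,0],0],[[0,0,0],[0,1,0],0]])

```text
time_s: 4.78
ee_pos: [503.0, 163.3, 207.0]
ee_rot: [-90.0, -0.0, 94.6]
force: [-0.1, -0.6, -0.3]
gripper_width: 84.8
```

Run:
```python
from plan import plan
import numpy as np
# yellow plate centre (642.7,-49.9) long -13.6 ; grasp 8mm toward robot
c=np.array([642.7,-49.9]); u=np.array([np.cos(np.radians(-13.6)),np.sin(np.radians(-13.6))]); g=c-8*u
print(g)
plan((503,163.3,16,94.6),(503,163.3,110,94.6))
plan((503,163.3,110,94.6),(*g,110,76.4))
```

```text
[634.924312  -48.0188631]
(503, 163.3, 110, 94.6) -> wy -0.000  shift [0.0, -94.0, -0.0]
(np.float64(634.9243119953717), np.float64(-48.01886309517928), 110, 76.4) -> wy 0.318  shift [-221.2, -0.0, -114.6]
```

Emit:
carry_out(increments=[[[0,0,0],[0,-20,0],0],[[0,0,0],[0,-55,0],0],[[0,0,0],[0,-85,0],0],[[0,0,0],[0,-94,0],0],[[0,0,0],[0,-94,0],0],[[0,0,0],[0,-94,0],0]])

```text
time_s: 5.28
ee_pos: [502.7, 163.2, 300.6]
ee_rot: [-90.0, -0.0, 94.6]
force: [-0.7, -0.2, -0.5]
gripper_width: 91.3
```

```bash
python3 look.py w2
python3 - <<'E'
from h import *
p=np.load("w2.npy"); 
q=p.reshape(-1,3); q=q[(q[:,2]>24)&(q[:,2]<36)&(q[:,0]<600)&(q[:,0]>400)&(abs(q[:,1]-162)<60)]
print(len(q),cv2.minAreaRect(q[:,:2].astype(np.float32)),np.median(q[:,2]))
q=p.reshape(-1,3); q=q[(q[:,2]>5)&(q[:,2]<15)&(q[:,0]<600)&(q[:,0]>400)&(abs(q[:,1]-162)<60)]
print(len(q),cv2.minAreaRect(q[:,:2].astype(np.float32)),np.median(q[:,2]))
E
```

```text
5.3333 [502.4 163.1 299.7] [-8.987e+01  3.000e-02  9.459e+01] [ 17.  19. 105.   0.  56. -78.] 91.15537254670633
9644 ((486.72265625, 160.21058654785156), (87.29051971435547, 49.0207405090332), 4.084354877471924) 28.249826688895695
10633 ((482.5664367675781, 161.50816345214844), (123.93035125732422, 80.26313781738281), 4.631889820098877) 10.225708788656732
```

Emit:
carry_out(increments=[[[0,0.05,0],[-30,0,-15],0],[[0,0.1,0],[-65,0,-33],0],[[0,0.16,0],[-100,0,-51],0],[[0,0.21,0],[-135,0,-69],0],[[0,0.27,0],[-170,0,-87],0],[[0,0.318,0],[-200,0,-103],0],[[0,0.318,0],[-217,0,-112],0],[[0,0.318,0],[-221,0,-114.6],0],[[0,0.318,0],[-221,0,-114.6],0],[[0,0.318,0],[-221,0,-114.6],0]])

```text
time_s: 6.17
ee_pos: [634.3, -47.3, 299.2]
ee_rot: [-89.8, -0.0, 76.4]
force: [-0.4, 1.0, 0.2]
gripper_width: 91.2
```

```bash
python3 look.py w3
python3 - <<'E'
from h import *
p=np.load("w3.npy"); f=cv2.imread("pics/w3.png"); S=cv2.cvtColor(f,cv2.COLOR_BGR2HSV)[...,1]
m=(p[...,2]>6)&(p[...,2]<14)&(abs(p[...,0]-640)<70)&(abs(p[...,1]+50)<60)&(S>120); q=p[m]
print(len(q),cv2.minAreaRect(q[:,:2].astype(np.float32)),np.median(q[:,2]))
E
```

```text
6.2167 [634.2 -46.8 299.7] [-8.982e+01 -1.000e-02  7.642e+01] [ -5.  28.  90.   0.  62. -82.] 91.03075900216086
7310 ((636.8706665039062, -48.987152099609375), (51.58444595336914, 75.01615905761719), 76.66446685791016) 10.067592312832886
```

Emit:
carry_out(increments=[[[0,0,0],[0,35,0],0],[[0,0,0],[0,65,0],0],[[0,0,0],[0,90,0],0],[[0,0,0],[0,102,0],0],[[0,0,0],[0,107,0],0],[[0,0,0],[0,107,0],0],[[0,0,0],[0,107,0],0],[[0,0,0],[0,107,0],0]])

```text
time_s: 6.88
ee_pos: [635.6, -47.6, 195.7]
ee_rot: [-90.2, -0.0, 76.4]
force: [0.6, -0.9, 0.4]
gripper_width: 91.5
```

Emit:
carry_out(increments=[[[0,0,0],[0,0,0],1],[[0,0,0],[0,0,0],1],[[0,0,0],[0,0,0],1],[[0,0,0],[0,0,0],1],[[0,0,0],[0,0,0],1],[[0,0,0],[0,0,0],1],[[0,0,0],[0,0,0],1],[[0,0,0],[0,0,0],1]], force=40)

```text
time_s: 7.55
ee_pos: [635.0, -47.8, 194.0]
ee_rot: [-90.0, -0.0, 76.4]
force: [-0.2, -0.3, 1.0]
gripper_width: 51.3
```

Run:
```python
from plan import plan
plan((634.9,-48,110,76.4),(478.7,159.7,110,94.3),(478.7,159.7,32.5,94.3))
```

```text
(478.7, 159.7, 110, 94.3) -> wy -0.312  shift [165.1, -0.0, 200.7]
(478.7, 159.7, 32.5, 94.3) -> wy -0.312  shift [165.1, 77.5, 200.7]
```

Emit:
carry_out(increments=[[[0,0,0],[0,-12,0],1],[[0,0,0],[0,-35,0],1],[[0,0,0],[0,-65,0],1],[[0,0,0],[0,-92,0],1],[[0,0,0],[0,-104,0],1],[[0,0,0],[0,-107,0],1],[[0,0,0],[0,-107,0],1]])

```text
time_s: 8.13
ee_pos: [634.9, -47.8, 302.3]
ee_rot: [-90.1, -0.0, 76.4]
force: [0.0, -0.9, -2.7]
gripper_width: 51.8
```

Emit:
carry_out(increments=[[[0,-0.04,0],[18,0,22],1],[[0,-0.08,0],[42,0,51],1],[[0,-0.13,0],[68,0,82],1],[[0,-0.18,0],[94,0,114],1],[[0,-0.23,0],[120,0,146],1],[[0,-0.28,0],[144,0,175],1],[[0,-0.312,0],[160,0,194],1],[[0,-0.312,0],[165,0,200.7],1],[[0,-0.312,0],[165,0,200.7],1],[[0,-0.312,0],[165,20,200.7],1]])

```text
time_s: 8.97
ee_pos: [480.3, 160.1, 283.1]
ee_rot: [-90.4, -0.1, 94.3]
force: [1.1, 0.1, -1.4]
gripper_width: 51.5
```

Emit:
carry_out(increments=[[[0,0,0],[0,20,0],1],[[0,0,0],[0,38,0],1],[[0,0,0],[0,48,0],1],[[0,0,0],[0,54,0],1],[[0,0,0],[0,57,0],1],[[0,0,0],[0,57,0],1],[[0,0,0],[0,57,0],1],[[0,0,0],[0,57,0],1]])

```text
time_s: 9.63
ee_pos: [479.2, 159.8, 224.7]
ee_rot: [-90.1, -0.0, 94.2]
force: [0.4, -0.4, -0.6]
gripper_width: 51.9
```

Emit:
carry_out(increments=[[[0,0,0],[0,1,0],1],[[0,0,0],[0,1,0],1],[[0,0,0],[0,1,0],0],[[0,0,0],[0,1,0],0],[[0,0,0],[0,1,0],0],[[0,0,0],[0,1,0],0],[[0,0,0],[0,1,0],0],[[0,0,0],[0,1,0],0]])

```text
time_s: 10.3
ee_pos: [478.8, 159.9, 223.0]
ee_rot: [-90.0, -0.0, 94.3]
force: [0.1, -0.1, 0.4]
gripper_width: 88.1
```

Emit:
carry_out(increments=[[[0,0,0],[0,-15,0],0],[[0,0,0],[0,-45,0],0],[[0,0,0],[0,-78,0],0],[[0,0,0],[0,-88,0],0],[[0,0,0],[0,-88,0],0],[[0,0,0],[0,-88,0],0]])

```text
time_s: 10.8
ee_pos: [478.5, 159.7, 310.7]
ee_rot: [-90.0, -0.0, 94.3]
force: [0.2, -0.9, 0.6]
gripper_width: 91.3
```

```bash
python3 look.py w4
python3 - <<'E'
from h import *
from plan import plan
p=np.load("w4.npy"); S=cv2.cvtColor(cv2.imread("pics/w4.png"),cv2.COLOR_BGR2HSV)[...,1]
m=(p[...,2]>33)&(p[...,2]<46)&(abs(p[...,0]-487)<70)&(abs(p[...,1]-161)<60)&(S>100); q=p[m]
print(len(q),cv2.minAreaRect(q[:,:2].astype(np.float32)),np.median(q[:,2]))
# coupons centre (581.1,-211.6) long 12.3, grasp +12 along
u=np.array([np.cos(np.radians(12.3)),np.sin(np.radians(12.3))]); g=np.array([581.1,-211.6])+12*u; print(g)
plan((478.7,159.7,120,94.3),(*g,120,102.3))
E
```

```text
10.85 [478.2 159.6 309.8] [-8.988e+01  2.000e-02  9.425e+01] [ 17.  17. 107.   0.  56. -77.] 91.45130782249166
7898 ((478.130615234375, 159.11402893066406), (69.65330505371094, 51.97054672241211), 4.286410331726074) 38.754483171687895
[ 592.82454689 -209.04363536]
(np.float64(592.8245468932232), np.float64(-209.04363536470026), 120, 102.3) -> wy -0.140  shift [-376.3, -0.0, -86.2]
```

View pics/w4.png

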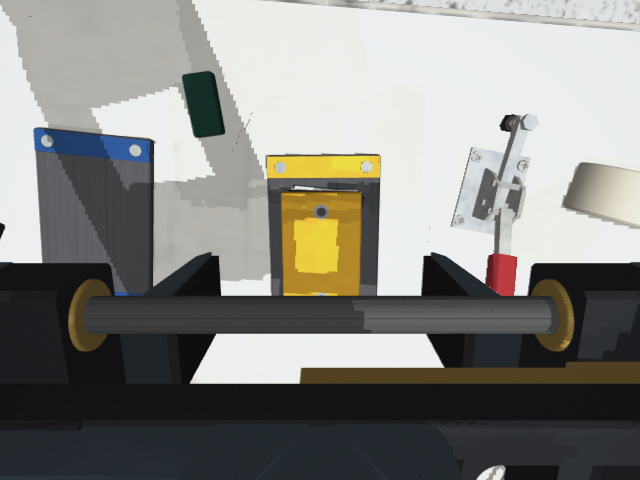

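Emit:
carry_out(increments=[[[0,-0.02,0],[-30,0,-7],0],[[0,-0.04,0],[-70,0,-16],0],[[0,-0.06,0],[-110,0,-25],0],[[0,-0.08,0],[-150,0,-34],0],[[0,-0.1,0],[-190,0,-43],0],[[0,-0.12,0],[-230,0,-53],0],[[0,-0.14,0],[-270,0,-62],0],[[0,-0.14,0],[-310,0,-71],0],[[0,-0.14,0],[-345,0,-79],0],[[0,-0.14,0],[-376.3,0,-86.2],0]])

```text
time_s: 11.68
ee_pos: [592.5, -211.5, 308.1]
ee_rot: [-89.8, -0.1, 102.2]
force: [0.7, 0.0, -0.1]
gripper_width: 91.3
```

Emit:
carry_out(increments=[[[0,0,0],[0,0,0],0],[[0,0,0],[0,0,0],0],[[0,0,0],[0,0,0],0]])

```text
time_s: 11.93
ee_pos: [592.1, -208.6, 308.8]
ee_rot: [-89.8, -0.2, 102.2]
force: [0.4, 0.4, 0.5]
gripper_width: 91.5
```

```bash
python3 look.py w5
python3 - <<'E'
from h import *
p=np.load("w5.npy")
m=(p[...,2]>12)&(p[...,2]<24)&(abs(p[...,0]-581)<60)&(abs(p[...,1]+211)<50); q=p[m]
print(len(q),cv2.minAreaRect(q[:,:2].astype(np.float32)),np.median(q[:,2]))
m=(p[...,2]>40)&(p[...,2]<220)&(p[...,0]>440)&(p[...,0]<520);q=p[m];print(len(q),np.percentile(q,[0.5,50,99.5],axis=0))
E
```

```text
11.9833 [ 592.1 -208.   309.4] [-89.84  -0.14 102.31] [ -20.   27.   90.    0.   63. -123.] 91.1255919770515
9271 ((578.6431884765625, -212.779541015625), (86.63411712646484, 54.06160354614258), 12.323774337768555) 18.0402015936491
13588 [[ 468.71968972 -412.00449412   42.15810036]
 [ 494.64392904 -271.54501503  112.23064747]
 [ 519.69046134 -231.4321005   134.33052684]]
```

View pics/w5.png

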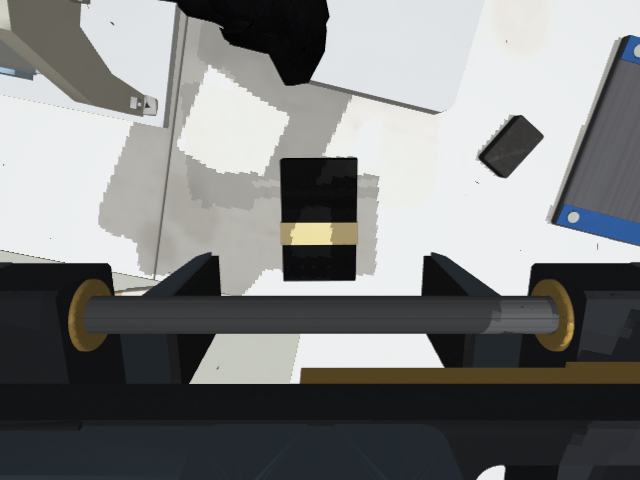

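```bash
python3 - <<'E'
import numpy as np
from plan import plan
p=np.load("w5.npy")
for u,v in [(150,105),(120,85),(60,40),(300,75),(320,20),(140,290)]: print(u,v,np.round(p[v,u]))
m=(p[...,2]>40)&(p[...,2]<200)&(p[...,0]>520)&(p[...,1]<-270);q=p[m];print(len(q), q.min(0) if len(q) else '', q.max(0) if len(q) else '')
# place on base_blue (485,-5) long axis ?; coupons offset 13.7
plan((592.8,-209,120,102.3),(485+13.7,-5,120,90))
E
python3 - <<'E'
import sys; sys.path.insert(0,'.')
import os; os.chdir('.')
from h import *
# refine base_blue yaw from the w4 picture: corner bolts & edge
p=np.load("w4.npy"); 
for u,v in [(47,141),(135,150),(50,250),(150,250),(38,130),(153,140)]: print(np.round(p[v,u],1))
p=np.load("w5.npy"); print(np.round(p[217,573],1),np.round(p[37,629],1))
f=cv2.imread("pics/top1.png");p=np.load("top1.npy");hsv=cv2.cvtColor(f,cv2.COLOR_BGR2HSV)
m=((hsv[...,2]<100)|(hsv[...,1]>120)); m[:215]=0;m[290:]=0;m[:,:335]=0;m[:,390:]=0
q=p[m&(p[...,2]>4)]; c=q.mean(0);print(c); w,V=np.linalg.eigh(np.cov(q[:,:2].T));print(np.degrees(np.arctan(V[1,1]/V[0,1])),len(q))
E
```

```text
150 105 [ 526. -339.   12.]
120 85 [ 519. -343.   45.]
60 40 [ 508. -342.  102.]
300 75 [ 499. -239.   93.]
320 20 [ 476. -234.  101.]
140 290 [ 659. -331.    9.]
2058 [ 520.00775824 -413.44380585   40.04256943] [ 570.25926808 -288.25503625  199.95328554]
(498.7, -5, 120, 90) -> wy 0.215  shift [219.4, -0.0, 48.5]
[425.4 -32.9  10.7]
[426.9  27.6  12.1]
[503.3 -37.2  10.7]
[498.5  34.6   8.4]
[418.6 -38.5  10.5]
[ 4.196e+02  3.510e+01 -1.000e-01]
[538.2 -36.1  11. ] [419.4 -43.   11.6]
[484.23485871  -4.71009549   9.91156675]
-1.0693897514779211 1743
```

Emit:
carry_out(increments=[[[0,0,0],[0,35,0],0],[[0,0,0],[0,65,0],0],[[0,0,0],[0,92,0],0],[[0,0,0],[0,107,0],0],[[0,0,0],[0,115,0],0],[[0,0,0],[0,115,0],0],[[0,0,0],[0,115,0],0],[[0,0,0],[0,115,0],0]])

```text
time_s: 12.65
ee_pos: [593.2, -208.7, 197.4]
ee_rot: [-90.1, 0.1, 102.3]
force: [-0.0, 0.5, 0.6]
gripper_width: 91.2
```

Emit:
carry_out(increments=[[[0,0,0],[0,0,0],1],[[0,0,0],[0,0,0],1],[[0,0,0],[0,0,0],1],[[0,0,0],[0,0,0],1],[[0,0,0],[0,0,0],1],[[0,0,0],[0,0,0],1],[[0,0,0],[0,0,0],1],[[0,0,0],[0,0,0],1]], force=30)

```text
time_s: 13.32
ee_pos: [592.7, -209.1, 196.0]
ee_rot: [-90.0, 0.0, 102.3]
force: [-0.2, -0.6, 0.1]
gripper_width: 53.5
```

Run:
```python
from plan import plan
plan((592.8,-209,120,102.3),(498.2,-5.1,120,88.8),(498.2,-5.1,16,88.8))
```

```text
(498.2, -5.1, 120, 88.8) -> wy 0.236  shift [219.4, -0.0, 49.0]
(498.2, -5.1, 16, 88.8) -> wy 0.236  shift [219.4, 104.0, 49.0]
```

Emit:
carry_out(increments=[[[0,0,0],[0,-12,0],1],[[0,0,0],[0,-35,0],1],[[0,0,0],[0,-70,0],1],[[0,0,0],[0,-100,0],1],[[0,0,0],[0,-113,0],1],[[0,0,0],[0,-115,0],1],[[0,0,0],[0,-115,0],1]])

```text
time_s: 13.9
ee_pos: [592.6, -209.0, 312.2]
ee_rot: [-90.1, 0.1, 102.3]
force: [-0.5, 0.1, -0.7]
gripper_width: 54.1
```

Emit:
carry_out(increments=[[[0,0.03,0],[22,0,5],1],[[0,0.07,0],[55,0,12],1],[[0,0.11,0],[90,0,20],1],[[0,0.15,0],[125,0,28],1],[[0,0.19,0],[160,0,36],1],[[0,0.22,0],[190,0,42],1],[[0,0.236,0],[212,0,47],1],[[0,0.236,0],[219.4,0,49],1],[[0,0.236,0],[219.4,20,49],1],[[0,0.236,0],[219.4,50,49],1]])

```text
time_s: 14.73
ee_pos: [498.9, -4.7, 261.8]
ee_rot: [-90.3, 0.0, 88.9]
force: [1.3, -1.0, -2.4]
gripper_width: 53.6
```

Emit:
carry_out(increments=[[[0,0,0],[0,20,0],1],[[0,0,0],[0,38,0],1],[[0,0,0],[0,48,0],1],[[0,0,0],[0,53,0],1],[[0,0,0],[0,54,0],1],[[0,0,0],[0,54,0],1],[[0,0,0],[0,54,0],1],[[0,0,0],[0,54,0],1]])

```text
time_s: 15.4
ee_pos: [498.5, -5.2, 207.4]
ee_rot: [-90.1, -0.0, 88.7]
force: [-0.4, -0.0, 0.1]
gripper_width: 53.8
```

Emit:
carry_out(increments=[[[0,0,0],[0,1,0],1],[[0,0,0],[0,1,0],1],[[0,0,0],[0,1,0],0],[[0,0,0],[0,1,0],0],[[0,0,0],[0,1,0],0],[[0,0,0],[0,1,0],0],[[0,0,0],[0,1,0],0],[[0,0,0],[0,1,0],0]])

```text
time_s: 16.07
ee_pos: [498.1, -5.1, 206.0]
ee_rot: [-90.0, -0.0, 88.8]
force: [0.4, -0.1, -0.0]
gripper_width: 89.8
```

Emit:
carry_out(increments=[[[0,0,0],[0,-15,0],0],[[0,0,0],[0,-45,0],0],[[0,0,0],[0,-78,0],0],[[0,0,0],[0,-98,0],0],[[0,0,0],[0,-105,0],0],[[0,0,0],[0,-105,0],0],[[0,0,0],[0,-105,0],0]])

```text
time_s: 16.65
ee_pos: [497.7, -5.1, 310.2]
ee_rot: [-89.9, -0.0, 88.7]
force: [-0.1, -0.2, 0.0]
gripper_width: 91.3
```

```bash
python3 look.py w6
python3 - <<'E'
from h import *
from plan import plan
p=np.load("w6.npy")
m=(p[...,2]>22)&(p[...,2]<34)&(abs(p[...,0]-485)<70)&(abs(p[...,1]+5)<45); q=p[m]
print(len(q),cv2.minAreaRect(q[:,:2].astype(np.float32)),np.median(q[:,2]))
# blue plate centre (660.6,224.1) long 18, grasp -14 along
a=np.radians(18); g=np.array([660.6,224.1])-14*np.array([np.cos(a),np.sin(a)]); print(g)
plan((498.2,-5.1,120,88.8),(*g,120,108))
E
```

```text
16.7 [497.5  -5.1 309.5] [-8.984e+01 -1.000e-02  8.875e+01] [ -2.  16. 108.   0.  56. -91.] 91.19151537455045
9874 ((484.2214050292969, -5.740568161010742), (53.93770980834961, 86.75725555419922), 88.7997817993164) 28.021911424535745
[647.28520877 219.77376208]
(np.float64(647.2852087718679), np.float64(219.77376207875074), 120, 108) -> wy -0.335  shift [227.9, -0.0, -144.3]
```

Emit:
carry_out(increments=[[[0,-0.04,0],[25,0,-16],0],[[0,-0.09,0],[55,0,-35],0],[[0,-0.13,0],[87,0,-55],0],[[0,-0.18,0],[119,0,-75],0],[[0,-0.22,0],[151,0,-96],0],[[0,-0.27,0],[183,0,-116],0],[[0,-0.31,0],[210,0,-133],0],[[0,-0.335,0],[224,0,-142],0],[[0,-0.335,0],[227.9,0,-144.3],0],[[0,-0.335,0],[227.9,0,-144.3],0]])

```text
time_s: 17.53
ee_pos: [647.3, 220.4, 308.3]
ee_rot: [-89.8, 0.0, 108.0]
force: [-1.4, -0.6, -1.0]
gripper_width: 91.4
```

```bash
python3 look.py w7
python3 - <<'E'
from h import *
p=np.load("w7.npy"); S=cv2.cvtColor(cv2.imread("pics/w7.png"),cv2.COLOR_BGR2HSV)[...,1]
m=(p[...,2]>5)&(p[...,2]<15)&(abs(p[...,0]-660)<60)&(abs(p[...,1]-224)<55)&(S>110); q=p[m]
print(len(q),cv2.minAreaRect(q[:,:2].astype(np.float32)),np.median(q[:,2]))
E
```

```text
17.5833 [646.9 219.4 308.9] [-8.9760e+01  2.0000e-02  1.0794e+02] [ 18.  32.  82.  -0.  67. -90.] 91.52961517387665
6644 ((653.9236450195312, 222.43692016601562), (73.61592102050781, 51.08576202392578), 19.048242568969727) 10.065055948888158
```

Emit:
carry_out(increments=[[[0,-0.009,0],[0,30,4],0],[[0,-0.009,0],[0,60,4],0],[[0,-0.009,0],[0,88,4],0],[[0,-0.009,0],[0,106,4],0],[[0,-0.009,0],[0,114,4],0],[[0,-0.009,0],[0,117,4],0],[[0,-0.009,0],[0,117,4],0],[[0,-0.009,0],[0,117,4],0]])

```text
time_s: 18.25
ee_pos: [643.9, 218.0, 195.4]
ee_rot: [-90.1, 0.0, 108.4]
force: [0.2, -0.5, 0.8]
gripper_width: 91.1
```

Emit:
carry_out(increments=[[[0,0,0],[0,0,0],1],[[0,0,0],[0,0,0],1],[[0,0,0],[0,0,0],1],[[0,0,0],[0,0,0],1],[[0,0,0],[0,0,0],1],[[0,0,0],[0,0,0],1],[[0,0,0],[0,0,0],1],[[0,0,0],[0,0,0],1]], force=50)

```text
time_s: 18.92
ee_pos: [643.5, 218.5, 194.1]
ee_rot: [-90.0, -0.0, 108.5]
force: [0.0, -0.8, 1.2]
gripper_width: 51.6
```

Run:
```python
from plan import plan
plan((643.5,218.6,120,108.5),(484.5-17,-5.3,120,88.8))
```

```text
(467.5, -5.3, 120, 88.8) -> wy 0.344  shift [-156.5, -0.0, 237.9]
```

Emit:
carry_out(increments=[[[0,0,0],[0,-10,0],1],[[0,0,0],[0,-30,0],1],[[0,0,0],[0,-60,0],1],[[0,0,0],[0,-92,0],1],[[0,0,0],[0,-112,0],1],[[0,0,0],[0,-117,0],1],[[0,0,0],[0,-117,0],1]])

```text
time_s: 19.5
ee_pos: [643.7, 218.4, 313.1]
ee_rot: [-90.2, 0.0, 108.5]
force: [0.0, -0.2, -1.2]
gripper_width: 51.7
```

Emit:
carry_out(increments=[[[0,0.03,0],[-14,0,21],1],[[0,0.08,0],[-34,0,52],1],[[0,0.12,0],[-55,0,84],1],[[0,0.17,0],[-77,0,117],1],[[0,0.22,0],[-99,0,150],1],[[0,0.27,0],[-121,0,184],1],[[0,0.32,0],[-140,0,213],1],[[0,0.344,0],[-153,0,233],1],[[0,0.344,0],[-156.5,0,237.9],1],[[0,0.344,0],[-156.5,20,237.9],1]])

```text
time_s: 20.33
ee_pos: [467.2, -6.6, 292.2]
ee_rot: [-90.2, 0.0, 88.6]
force: [1.4, 1.0, -2.2]
gripper_width: 51.3
```

Emit:
carry_out(increments=[[[0,0,0],[0,25,0],1],[[0,0,0],[0,47,0],1],[[0,0,0],[0,59,0],1],[[0,0,0],[0,65,0],1],[[0,0,0],[0,67,0],1],[[0,0,0],[0,68,0],1],[[0,0,0],[0,68,0],1],[[0,0,0],[0,68,0],1]])

```text
time_s: 21.0
ee_pos: [467.9, -5.3, 223.5]
ee_rot: [-90.1, -0.0, 88.8]
force: [-0.6, -0.8, -1.7]
gripper_width: 51.2
```

Emit:
carry_out(increments=[[[0,0,0],[0,1,0],1],[[0,0,0],[0,1,0],1],[[0,0,0],[0,1,0],0],[[0,0,0],[0,1,0],0],[[0,0,0],[0,1,0],0],[[0,0,0],[0,1,0],0],[[0,0,0],[0,1,0],0],[[0,0,0],[0,1,0],0]])

```text
time_s: 21.67
ee_pos: [467.5, -5.4, 222.0]
ee_rot: [-90.0, -0.0, 88.7]
force: [0.3, 0.1, -0.1]
gripper_width: 88.2
```

Emit:
carry_out(increments=[[[0,0,0],[0,-15,0],0],[[0,0,0],[0,-45,0],0],[[0,0,0],[0,-75,0],0],[[0,0,0],[0,-87,0],0],[[0,0,0],[0,-89,0],0],[[0,0,0],[0,-89,0],0]])

```text
time_s: 22.17
ee_pos: [467.4, -5.4, 311.4]
ee_rot: [-90.1, -0.0, 88.8]
force: [-0.4, 1.1, -0.2]
gripper_width: 91.2
```

```bash
python3 look.py w8
python3 - <<'E'
from h import *
from plan import plan
p=np.load("w8.npy"); S=cv2.cvtColor(cv2.imread("pics/w8.png"),cv2.COLOR_BGR2HSV)[...,1]
m=(p[...,2]>32)&(p[...,2]<44)&(abs(p[...,0]-485)<70)&(abs(p[...,1]+5)<45)&(S>80); q=p[m]
print(len(q),cv2.minAreaRect(q[:,:2].astype(np.float32)),np.median(q[:,2]))
plan((467.5,-5.3,120,88.8),(642,78.4,120,90))
E
```

```text
22.2167 [467.1  -5.4 310.4] [-8.995e+01 -1.000e-02  8.875e+01] [ -2.  14. 111.   0.  55. -91.] 91.33378752127864
6728 ((472.7629089355469, -6.376985549926758), (51.9940299987793, 61.21448516845703), 89.3509521484375) 38.068620409883124
(642, 78.4, 120, 90) -> wy -0.021  shift [87.3, -0.0, -172.7]
```

Emit:
carry_out(increments=[[[0,-0.01,0],[13,0,-26],0],[[0,-0.021,0],[29,0,-57],0],[[0,-0.021,0],[45,0,-90],0],[[0,-0.021,0],[62,0,-122],0],[[0,-0.021,0],[76,0,-150],0],[[0,-0.021,0],[84,0,-167],0],[[0,-0.021,0],[87,0,-172.7],0],[[0,-0.021,0],[87,0,-172.7],0],[[0,-0.021,0],[87,0,-172.7],0]])

```text
time_s: 22.97
ee_pos: [641.1, 77.5, 309.3]
ee_rot: [-89.8, 0.0, 90.0]
force: [-0.7, -0.3, -0.5]
gripper_width: 91.6
```

```bash
python3 look.py w9
python3 - <<'E'
from h import *
p=np.load("w9.npy")
m=(p[...,2]>22)&(p[...,2]<34)&(abs(p[...,0]-648)<60)&(abs(p[...,1]-78)<40); q=p[m]
print(len(q),cv2.minAreaRect(q[:,:2].astype(np.float32)),np.median(q[:,2]))
E
```

```text
23.0167 [640.8  77.3 309.9] [-8.981e+01  3.000e-02  8.994e+01] [  6.  28.  88.  -0.  64. -84.] 91.25379917728938
5319 ((645.9407348632812, 79.06587219238281), (65.55697631835938, 39.51074981689453), 1.0204662084579468) 27.978992241935885
```

Emit:
carry_out(increments=[[[0,0,0],[0.6,32,0],0],[[0,0,0],[0.6,62,0],0],[[0,0,0],[0.6,88,0],0],[[0,0,0],[0.6,104,0],0],[[0,0,0],[0.6,112,0],0],[[0,0,0],[0.6,112,0],0],[[0,0,0],[0.6,112,0],0],[[0,0,0],[0.6,112,0],0]])

```text
time_s: 23.68
ee_pos: [642.3, 78.3, 200.6]
ee_rot: [-90.2, -0.0, 89.9]
force: [0.0, 0.7, -0.0]
gripper_width: 91.0
```

Emit:
carry_out(increments=[[[0,0,0],[0,0,0],1],[[0,0,0],[0,0,0],1],[[0,0,0],[0,0,0],1],[[0,0,0],[0,0,0],1],[[0,0,0],[0,0,0],1],[[0,0,0],[0,0,0],1],[[0,0,0],[0,0,0],1],[[0,0,0],[0,0,0],1],[[0,0,0],[0,0,0],1]], force=25)

```text
time_s: 24.43
ee_pos: [642.1, 78.5, 198.9]
ee_rot: [-90.0, -0.0, 89.9]
force: [-0.7, 0.2, 0.1]
gripper_width: 39.8
```

Run:
```python
from plan import plan
plan((642,78.7,120,90),(480.2,-6,120,88.7))
```

```text
(480.2, -6, 120, 88.7) -> wy 0.023  shift [-84.7, -0.0, 161.8]
```

Emit:
carry_out(increments=[[[0,0,0],[0,-12,0],1],[[0,0,0],[0,-35,0],1],[[0,0,0],[0,-68,0],1],[[0,0,0],[0,-98,0],1],[[0,0,0],[0,-110,0],1],[[0,0,0],[0,-112,0],1],[[0,0,0],[0,-112,0],1]])

```text
time_s: 25.02
ee_pos: [641.9, 78.4, 312.1]
ee_rot: [-90.1, -0.0, 90.0]
force: [-0.6, 0.1, -1.8]
gripper_width: 39.9
```

Emit:
carry_out(increments=[[[0,0.01,0],[-10,0,19],1],[[0,0.023,0],[-25,0,48],1],[[0,0.023,0],[-41,0,79],1],[[0,0.023,0],[-57,0,109],1],[[0,0.023,0],[-72,0,138],1],[[0,0.023,0],[-81,0,155],1],[[0,0.023,0],[-84.7,0,161.8],1],[[0,0.023,0],[-84.7,0,161.8],1],[[0,0.023,0],[-84.7,20,161.8],1],[[0,0.023,0],[-84.7,40,161.8],1]])

```text
time_s: 25.85
ee_pos: [481.9, -5.8, 271.1]
ee_rot: [-90.3, -0.0, 88.6]
force: [1.1, 0.1, -1.6]
gripper_width: 40.2
```

Emit:
carry_out(increments=[[[0,0,0],[0,14,0],1],[[0,0,0],[0,25,0],1],[[0,0,0],[0,31,0],1],[[0,0,0],[0,33,0],1],[[0,0,0],[0,33,0],1],[[0,0,0],[0,33,0],1],[[0,0,0],[0,34,0],1],[[0,0,0],[0,34,0],1]])

```text
time_s: 26.52
ee_pos: [480.4, -6.1, 237.2]
ee_rot: [-90.1, -0.0, 88.6]
force: [-0.5, 0.5, -1.0]
gripper_width: 40.0
```

Emit:
carry_out(increments=[[[0,0,0],[0,0,0],0],[[0,0,0],[0,0,0],0],[[0,0,0],[0,0,0],0],[[0,0,0],[0,0,0],0],[[0,0,0],[0,0,0],0],[[0,0,0],[0,0,0],0],[[0,0,0],[0,0,0],0],[[0,0,0],[0,0,0],0]])

```text
time_s: 27.18
ee_pos: [480.1, -6.1, 237.0]
ee_rot: [-90.0, -0.0, 88.6]
force: [-0.4, 0.3, 0.4]
gripper_width: 89.6
```

Emit:
carry_out(increments=[[[0,0,0],[0,-15,0],0],[[0,0,0],[0,-45,0],0],[[0,0,0],[0,-80,0],0],[[0,0,0],[0,-110,0],0],[[0,0,0],[0,-120,0],0],[[0,0,0],[0,-120,0],0],[[0,0,0],[0,-120,0],0],[[0,0,0],[0,-120,0],0]])

```text
time_s: 27.85
ee_pos: [479.5, -6.1, 355.1]
ee_rot: [-89.8, -0.0, 88.6]
force: [-0.2, -0.5, -1.1]
gripper_width: 91.5
```

```bash
python3 look.py w10
python3 - <<'E'
from h import *
p=np.load("w10.npy")
m=(p[...,2]>60)&(p[...,2]<72)&(abs(p[...,0]-484)<60)&(abs(p[...,1]+5)<40); q=p[m]
print(len(q),cv2.minAreaRect(q[:,:2].astype(np.float32)),np.median(q[:,2]))
f,p=cloud("scene"); cv2.imwrite("pics/s2.png",cv2.resize(f[160:340,130:440],None,fx=2.5,fy=2.5))
E
```

```text
27.9 [479.6  -6.1 355. ] [-8.977e+01 -1.000e-02  8.864e+01] [ -2.  12. 106.   0.  62. -91.] 91.34084440736578
5137 ((484.5884704589844, -7.034505844116211), (40.112342834472656, 66.22914123535156), 88.78971099853516) 65.97587472723819
```

View pics/w10.png

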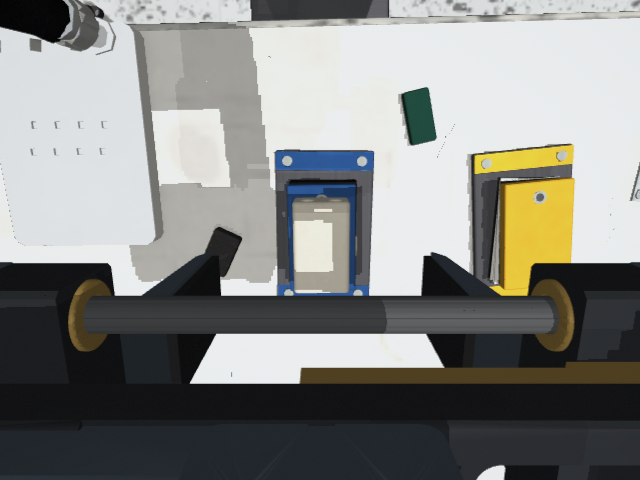

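View pics/s2.png

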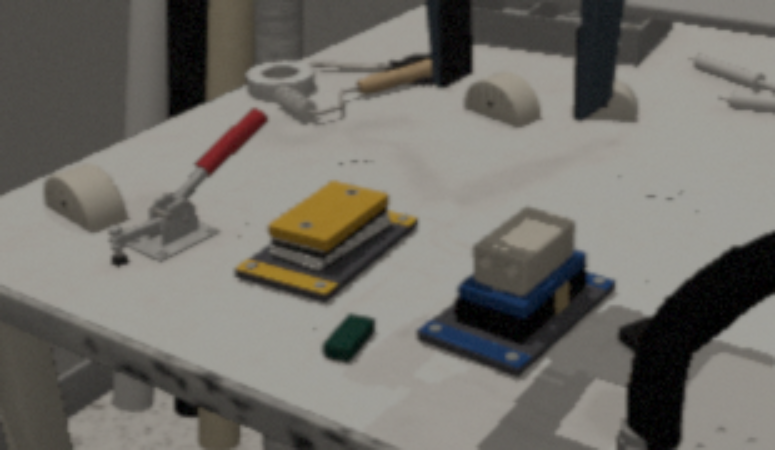

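```bash
python3 -c "
from h import *
print(env.job_done())"
```

```text
the job is handed in; nothing more can be done
None
```

Both stacks are built and the job is handed in, at about 28 s of the 106 s allowed. No verdict is reported.

- **Blue base:** the base is at about (484.5, -5) mm. The wrist camera put the coupons at (484, -6), the blue plate at about (484, -6) and the cream block at (485, -7). Layer angles agree within about 1°.
- **Yellow base:** the base is at about (486, 162) mm. The cards sit at (487, 160) and the yellow plate at about (485, 159), both turned 4.2°, with the base at 4.6°.
- **Heights:** every measured top surface is within about 0.8 mm of its nominal 28, 38, 66, 29 or 39 mm.
- **Bystanders:** I never gripped or approached the green block, black block or half-round former. They looked unmoved in the last pictures, though I did not measure them again.

For both plates the fingers hid the far end, so their centres along the length are worked out from the near edge and the known 84 mm length. No check disagreed by more than about 3 mm.

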